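Hang the lift-off door on the sample cabinet and shut it

TASK

The door of the small open sample cabinet has been lifted off and stands in the slotted stand. Hang it again: hold it upright, standing well open from the cabinet (about square to its front), feel (the hinge strip is adjustable) for the two upright pintles with the two hinge sockets and lower the door gently until both sockets are fully home and let go of it, without forcing it or letting it drop; then swing it gently shut against the rubber buffers and move clear. Leave the loose jar and the timer where they are.

Things in the scene. Friction and masses are not known exactly. Their poses are not given: they have to be found in the camera images.
- cabinet: Fixed grey sample cabinet, 120 deep (x), 200 wide (y), 180 high (z); front (its -x side, plane x = -60) open. Origin: centre of underside; y to its left seen from the robot. A steel hinge strip clamped to the front near the +y edge (does not move under 50 N) has two arms, each with an upright pintle, one exactly above the other.
- slot_end (a point): Point x = -78, y = 49, z = 45 of the cabinet (its axes), at lower seat height by the inner end of the strip's slots. The pintle axis stands anywhere from 5 to 37 beyond it along the cabinet's +y; how far is not reported: find it by feel. Pin axis always at x = -78. Pins: 8.4 diameter, 21 high, top 1 chamfered; seats (arm tops, 18 diameter) at z = 45 and 130.
- buffers (a point): On the cabinet at x = -73, y = -60, z = 98: midway between the faces of two round rubber buffers, 12 diameter, which stand 13 out from the front at z = 35 and 160. The shut door rests on both.
- door_leaf: Loose grey door, about 0.28 kg: panel 10 thick (x -5 to 5), 140 wide (y -153 to -13), 158 high (z -25 to 133). Origin: on the hinge axis at the lower socket's mouth; z up. Shut, its axes are parallel to the cabinet's; open by a, it is turned -a about z (free edge to the robot at 90 deg). Outer face -x, with a bar pull 28 out at y = -138, z = 30 to 80.
- upper_socket (a point): Mouth of the door's upper hinge socket (x = y = 0, z = 85 of the door; the lower mouth is at z = 0). Both sockets: steel barrels 20 outside diameter, bore 10.8, open below, closed above, 26 deep (barrel 29 tall). Bring the door in level from the front, lower socket between the upper arm (8 thick) and the lower pin. Fully home, both mouths rest on the seats, door origin 45 above the worktop.
- door_grip (a point): On the door's upper edge (x = 0, y = -62, z = 133 of the door), about 20 from above its centre of mass towards the hinge: pinch the 10 thick panel here from above.
- door_stand: Fixed grey slotted stand, 110 (x) x 90 (y) x 46 high. Origin: centre of underside. The slot runs along its x, 11.7 wide, slot floor 12 above the worktop. The door stands upright in it, in the slot's plane (door origin 37 above the worktop); hinge edge away from the robot; lift it straight up, 34 to clear.
- jar: Loose sample jar, screw lid, 65 diameter x 72 high, bystander. Origin: centre of its underside.
- timer: Loose bench timer, 62 x 62 x 20 high, bystander. Origin: centre of its underside.

How it is judged:
By the outcome, as a careful person would: the job done as asked, in the order asked, and still so for the second after the job is handed in, with the robot touching nothing.
It also fails if it takes over 72 s, if anything falls off the work surface, if the arm or the gripper's body presses on something with over 40 N, if the wrist force passes 120 N, or if a joint passes its speed limit or range.

ROBOT

A 7-joint arm with a two-finger parallel gripper is mounted at the origin on a cart in front of the work surface, level with it; the furniture and walls round the work are solid. World frame = base frame: x ahead of the robot, y to its left, z up, the work surface at z = 0. Lengths are in m, angles in degrees, forces in N, time in s.
With the tool pointing down it reaches from about 0.425 to 0.825 m from the base axis. Payload 3.6 kg.
Tool frame: the origin (TCP) lies midway between the tips of the shut fingers; the grasp point (between the pads) lies 19 mm behind it (grip_depth is the distance from the TCP to the grasp point, in m); z points along the fingers, y is the line along which they close (so a half turn about z gives the same grasp; the last joint's range is limited). The gripper opens to 93 mm and grips with 3 to 60 N. Pads are 15 mm wide; open, the fingers measure 128 mm over their backs; the gripper's body (75 mm by 188 mm) begins 65 mm behind the grasp point.
Start: joints at [69.758, 35.231, -0.722, 81.555, 0.464, 63.22, -2.315], TCP at [0.209, -0.616, 0.219] pointing down, gripper open.
Joint ranges: [-178.69, 178.69], [-17.37, 117.87], [-77.05, 75.6], [15.02, 138.74], [-78.02, 258.01], [0.78, 113.62], [-162.83, 162.83]. Speed limits (degrees/s): [159.86, 159.86, 180, 180, 180, 180, 180].

INTERFACE

Orientations are given as [roll, pitch, yaw] about the fixed x, y, z axes, in that order (R = Rz(yaw) Ry(pitch) Rx(roll)).
In Python, from plant import move_ptp, line_to, move_joints, open_gripper, grab, dwell, inverse_kinematics, read_camera, calibration, IKError, close_job, recognise, get_time, get_joints, get_joint_velocities, get_joint_efforts, get_ee_pos, get_tcp_rot, get_wrist_force, get_torque, get_width, get_finger_force, grip_depth gives the robot as it stands. The module is installed in compiled form; this text tells all that it offers. Calls block until the motion is done:
- move_ptp(position, orientation): joint-space move of the TCP to a pose.
- line_to(position, attitude=None, v=0.15): straight line of the TCP; attitude=None keeps the orientation; v is the mean speed in m/s.
- move_joints(angles): joint-space move.
- open_gripper() and grab(): open the fingers fully, or close them until they stop; the grip force is fixed at half the most.
- dwell(seconds).
- inverse_kinematics(position, orientation): joint angles nearest the present ones, or None.
- read_camera(name): name is "scene" or "top"; returns the picture (420x560x3 uint8, red, green, blue); there is no depth.
- calibration(name): a dict with "fx", "fy", "cx", "cy" (pixels), "R" (3x3) and "t" (3): a world point X has camera coordinates R X + t. Camera axes: x right, y down, z forward; pixel columns grow to the right and rows downward; lengths in m; the calibration is good to about 2 mm. A picture is of the moment at which its call begins. calibration takes no time and is no camera call.
A pose or a line that the arm cannot do raises IKError and nothing moves.
- close_job(): hands the job in; it is judged then, once.
Trained networks look in the newest picture that a camera, given by its name, has taken for a name from the list of things; names that differ only in an ending like _2 or _b are one class to them, and where a whole thing is asked for, a point or a joint stands for the part that bears it (a point fixed in the world has none). Each returns a list of dicts, best first, with "conf" (0 to 1); they miss things now and then, are a little off and sometimes report something else, mostly with a low value. They report only what shows in the picture. A call takes as long as a camera call.
- recognise(name, camera): "xyz" ([x, y, z] in m, in the coordinates of the camera as it stood for that picture, good to about 4 mm: the middle of the surface that is visible of it).
Readings, each from a call of its own:
- get_time(): time.
- get_joints(): joint angles.
- get_joint_velocities(): joint speeds.
- get_joint_efforts(): joint torques, N m.
- get_ee_pos(): TCP position.
- get_tcp_rot(): TCP orientation.
- get_wrist_force(): force on the tool from outside, world axes, zero at the start.
- get_torque(): the same for the moment, N m.
- get_width(): finger opening in m.
- get_finger_force(): force on a finger pad.
Only numpy, scipy, OpenCV 4.12 (cv2) and the standard library are available. Lean on these libraries where they do the work, as an engineer would, in place of code of your own. Each camera call takes 0.05 s, during which the arm holds its last target. There are 200 camera calls.

## Working session

There is one attempt and no reset: what is moved stays moved. The work goes in short steps, each a Python script; the robot and the scene stay as the last script left them, time stands still between calls to the robot, and variables do not carry over. Pictures are saved under pics/ and viewed, at most 13 in all, crops included, and the job is handed in when it is done.

```bash
mkdir -p pics; cat > h.py <<'E'
import numpy as np, cv2
from plant import *
def w(cam,xyz):
    c=calibration(cam);return np.array(c["R"]).T@(np.array(xyz)-np.array(c["t"]))
def px(cam,X):
    c=calibration(cam);p=np.array(c["R"])@np.array(X)+np.array(c["t"])
    return np.array([c["fx"]*p[0]/p[2]+c["cx"],c["fy"]*p[1]/p[2]+c["cy"]])
E
python3 - <<'E'
from h import *
np.set_printoptions(precision=4,suppress=True)
for cam in("scene","top"):
    im=read_camera(cam);cv2.imwrite(f"pics/{cam}0.png",im[:,:,::-1])
    c=calibration(cam);print(cam,c["fx"],-np.array(c["R"]).T@np.array(c["t"]))
    for n in("cabinet","door_leaf","door_stand","jar","timer","door_grip","upper_socket","slot_end","buffers"):
        for d in recognise(n,cam)[:2]:
            X=w(cam,d["xyz"]);print(n,round(d["conf"],2),X,px(cam,X).round())
print(get_time(),grip_depth)
E
```

```text
scene 483.80439522265135 [-0.2295  0.5551  0.8977]
cabinet 0.57 [0.4514 0.2727 0.1145] [187. 302.]
door_leaf 0.57 [0.4508 0.2717 0.1146] [188. 301.]
door_stand 0.82 [0.4578 0.2832 0.0092] [186. 334.]
jar 0.75 [0.6375 0.1727 0.0593] [189. 255.]
timer 0.85 [ 0.489  -0.399   0.0135] [384. 218.]
door_grip 0.76 [0.4494 0.272  0.1185] [188. 301.]
door_grip 0.28 [ 0.61   -0.0945  0.1198] [279. 205.]
upper_socket 0.57 [ 0.6115 -0.1009  0.1151] [281. 205.]
slot_end 0.82 [ 0.6113 -0.0964  0.1155] [280. 206.]
buffers 0.92 [ 0.6109 -0.0993  0.1174] [281. 205.]
top 431.78113876397555 [ 0.5149 -0.0739  1.148 ]
cabinet 0.96 [ 0.6372 -0.1053  0.1806] [293. 173.]
door_leaf 0.92 [0.4758 0.2592 0.1234] [137. 241.]
door_stand 0.64 [0.4763 0.2383 0.0109] [159. 240.]
jar 0.57 [0.6586 0.1537 0.0743] [188. 168.]
jar 0.21 [0.4779 0.2575 0.1243] [138. 240.]
timer 0.6 [ 0.4948 -0.4074  0.0166] [406. 236.]
door_grip 0.73 [0.4734 0.2589 0.1266] [137. 242.]
upper_socket 0.9 [0.4766 0.2598 0.1236] [137. 241.]
upper_socket 0.23 [0.656  0.1534 0.0749] [188. 169.]
slot_end 0.69 [ 0.6345 -0.1042  0.1828] [293. 174.]
buffers 0.68 [ 0.6386 -0.1109  0.1772] [296. 172.]
1.0 0.0188
```

View pics/scene0.png

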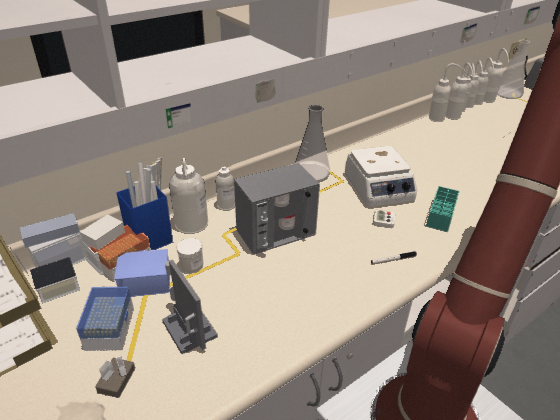

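View pics/top0.png

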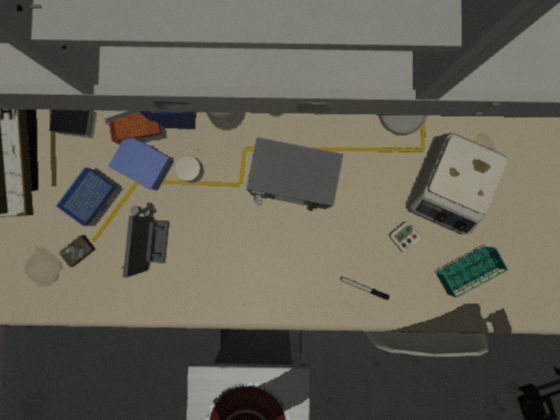

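The scene view shows the open cabinet at about (278,205) and the door in the stand at (188,300). The top view shows the cabinet at (294,173), with the hinge strip near (258,198), and the door at (140,240). I'll enlarge these to get the corners.

```bash
python3 - <<'E'
import cv2,numpy as np
def crop(f,x,y,w,h,s):
    im=cv2.imread(f)[y:y+h,x:x+w];im=cv2.convertScaleAbs(im,alpha=1.6,beta=10)
    im=cv2.resize(im,None,fx=s,fy=s,interpolation=cv2.INTER_CUBIC)
    for k in range(0,w,10):
        if (x+k)%10==0: cv2.putText(im,str(x+k),(k*s,8),0,.33,(0,255,255),1); cv2.line(im,(k*s,10),(k*s,14),(0,255,255),1)
    for k in range(0,h,10):
        cv2.putText(im,str(y+k),(0,k*s+4),0,.33,(0,255,255),1); cv2.line(im,(22,k*s),(27,k*s),(0,255,255),1)
    return im
a=crop("pics/top0.png",240,130,110,85,7);cv2.imwrite("pics/a.png",a)
b=np.hstack([crop("pics/top0.png",110,200,60,85,6),crop("pics/scene0.png",150,260,70,85,6)]);cv2.imwrite("pics/b.png",b)
c=crop("pics/scene0.png",230,160,100,90,6);cv2.imwrite("pics/c.png",c);print(a.shape,b.shape,c.shape)
E
```

```text
(595, 770, 3) (510, 780, 3) (540, 600, 3)
```

View pics/a.png

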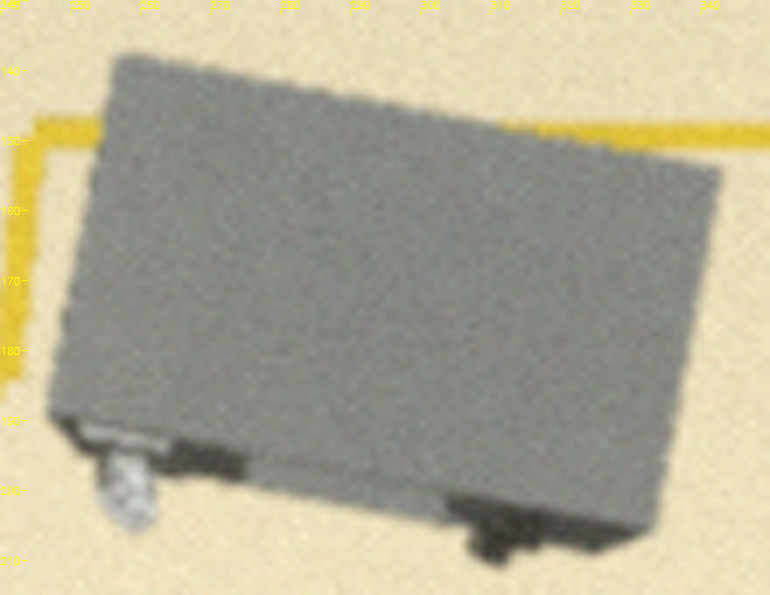

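View pics/b.png

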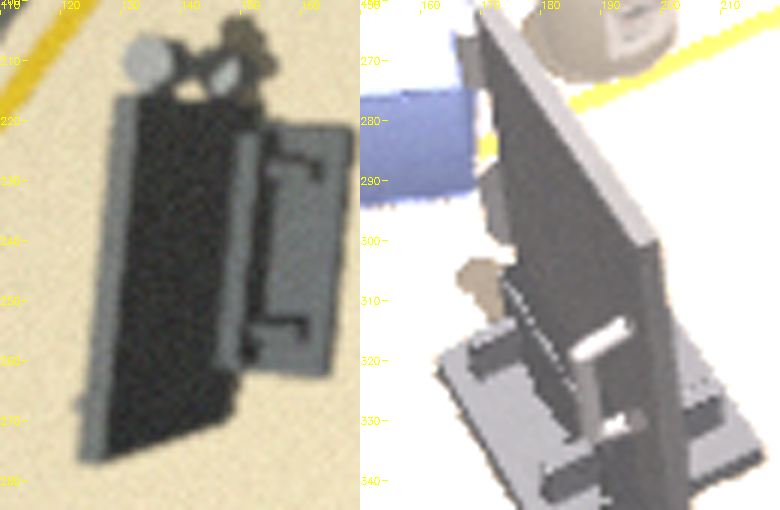

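View pics/c.png

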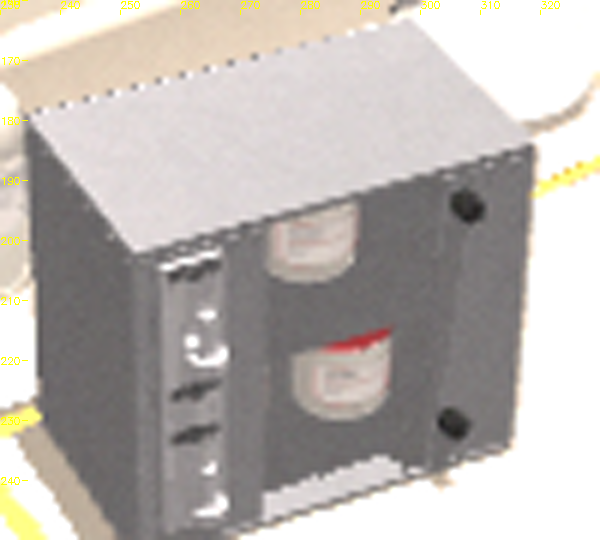

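The top crop gives the cabinet's top corners, about (256,138), (343,153), (247,188) and (333,205), with the upper arm end near (259,203). The scene crop shows both pintles, about (264,213) and (264,238). The door's top edge runs from (131,216) to (125,276). Next I'll fit the poses.

```bash
cat > fit.py <<'E'
from h import *
from scipy.optimize import least_squares
np.set_printoptions(precision=4,suppress=True)
def T(p,X):
    x,y,z,a=p;c,s=np.cos(a),np.sin(a);X=np.array(X)
    return np.array([x+c*X[0]-s*X[1],y+s*X[0]+c*X[1],z+X[2]])
def U(o,s,q): return np.array(o)+(np.array(q)+.5)/s-.5
def fit(obs,p0,zw=None):
    f=lambda p:np.concatenate([px(c,T(p,X))-q for c,X,q in obs])
    r=least_squares(f,p0,loss="soft_l1");return r.x,r.fun.reshape(-1,2)
A=lambda *q:U((240,130),7,q);C=lambda *q:U((230,160),6,q)
B=lambda *q:U((110,200),6,q);D=lambda *q:U((150,260),6,(q[0]-360,q[1]))
h=.18
cab=[("top",(.06,.1,h),A(118,55)),("top",(.06,-.1,h),A(722,168)),("top",(-.06,.1,h),A(50,410)),("top",(-.06,-.1,h),A(653,532)),
("scene",(.06,.1,h),C(28,115)),("scene",(-.06,.1,h),C(137,252)),("scene",(-.06,-.1,h),C(535,145)),("scene",(.06,-.1,h),C(410,15)),("scene",(-.06,-.1,0),C(512,450))]
door=[("top",(-.005,-.013,.133),B(115,95)),("top",(.005,-.013,.133),B(137,97)),("top",(-.005,-.153,.133),B(78,460)),("top",(.005,-.153,.133),B(103,462)),
("scene",(.005,-.153,.133),D(659,240)),("scene",(-.005,-.153,.133),D(637,246)),("top",(0,0,.114),B(149,61)),]
E
python3 - <<'E'
from fit import *
pc,rc=fit(cab,[.64,-.1,0,-.17]);print("cab",pc,np.degrees(pc[3]));print(rc)
for c in("top","scene"):
    p,r=fit([o for o in cab if o[0]==c],pc);print(c,p)
pd,rd=fit(door,[.55,.26,.037,-1.6]);print("door",pd,np.degrees(pd[3]));print(rd,T(pd,(0,-.062,.133)))
for nm,q in(("pin tops hi",C(206,313)),("lo",C(208,466))):
  z=.151 if "hi" in nm else .066
  for y in np.arange(.05,.09,.005):print(nm,y,px("scene",T(pc,(-.078,y,z)))-q)
for y in(.06,.07,.08):print(px("top",T(pc,(-.078,y,.151)))-A(128,490))
E
```

```text
cab [ 0.6422 -0.1085 -0.0047 -0.1765] -10.111643311522176
[[-0.1587 -0.6431]
 [-0.0101 -0.2195]
 [-0.6817  0.2392]
 [ 0.1632 -0.3934]
 [-0.3199 -0.0285]
 [-0.2724  0.5076]
 [ 1.0918 -0.404 ]
 [ 0.5548  0.29  ]
 [ 0.759   0.1399]]
top [ 0.6424 -0.1091 -0.0104 -0.1776]
scene [ 0.654  -0.1164 -0.0141 -0.1787]
door [ 0.55    0.2615  0.0325 -1.6411] -94.02869859839605
[[-0.1333 -0.6305]
 [ 0.5696 -0.5905]
 [-0.418   0.3057]
 [-0.181   0.3522]
 [ 0.8216 -0.2993]
 [-0.048   0.6752]
 [-0.2413 -0.1309]] [0.4881 0.2658 0.1655]
pin tops hi 0.05 [ 8.8942 -1.7898]
pin tops hi 0.055 [ 7.1608 -1.2897]
pin tops hi 0.06 [ 5.4223 -0.788 ]
pin tops hi 0.065 [ 3.6786 -0.2849]
pin tops hi 0.06999999999999999 [1.9297 0.2198]
pin tops hi 0.07499999999999998 [0.1756 0.726 ]
pin tops hi 0.07999999999999999 [-1.5838  1.2337]
pin tops hi 0.08499999999999999 [-3.3485  1.7429]
lo 0.05 [ 8.2739 -2.0579]
lo 0.055 [ 6.6082 -1.5413]
lo 0.06 [ 4.9377 -1.0233]
lo 0.065 [ 3.2625 -0.5037]
lo 0.06999999999999999 [1.5824 0.0173]
lo 0.07499999999999998 [-0.1025  0.5399]
lo 0.07999999999999999 [-1.7923  1.0639]
lo 0.08499999999999999 [-3.4869  1.5895]
[4.4866 0.7586]
[ 0.2649 -0.0576]
[-3.9559 -0.8735]
```

```bash
python3 - <<'E'
from fit import *
print(get_tcp_rot(),get_wrist_force())
pd,_=fit(door,[.55,.26,.037,-1.6]);yaw=np.degrees(pd[3])+90
g=T(pd,(0,-.078,0))[:2];print(g,yaw)
for p,o in(([.43,-.1,.3],[180,0,yaw]),([*g,.25],[180,0,yaw])):
    j=inverse_kinematics(p,o);print(j)
    move_ptp(p,o)
line_to([*g,.139],v=.1)
im=read_camera("top");cv2.imwrite("pics/g.png",cv2.resize(im[180:300,90:210,::-1],None,fx=4,fy=4))
w0=get_wrist_force();print(w0,get_ee_pos(),get_time())
grab();print(get_width(),get_wrist_force(),get_torque(),get_ee_pos(),get_finger_force(),get_time())
E
```

```text
[-179.9986   -0.0015   18.7262] [-0.1086 -0.4854 -0.4097]
[0.4722 0.2669] -4.028698598396048
[ 18.5859  12.0976 -10.3018 106.0949   2.4324  62.0183 -86.6624]
[ -16.9369   25.1341  -22.0634   96.4836   10.569    60.4394 -136.3749]
[ 0.0208  0.6083 -0.3981] [0.4726 0.2672 0.1397] 5.7417
0.010106327213442803 [0.0477 0.0365 0.2561] [ 0.0645 -0.028  -0.0427] [0.4722 0.267  0.139 ] 30.00003755092621 6.9917
```

```bash
python3 - <<'E'
from fit import *
pc,_=fit(cab,[.64,-.1,0,-.17]);P=T(pc,(-.078,.072,0))[:2];print("P",P)
y=pc[3];ux=np.array([np.cos(y),np.sin(y)]);yd=np.degrees(y)
e=np.array(get_ee_pos());line_to([e[0],e[1],.139+.046],v=.08)
print(get_wrist_force(),get_torque(),get_width())
for k in(.045,.02):
    q=P-ux*(.078+k);print(q,np.hypot(*q))
q=P-ux*(.078+.045)
line_to([*q,.185],attitude=[180,0,yd],v=.12)
print(get_joints(),get_ee_pos(),get_tcp_rot(),get_wrist_force(),get_torque(),get_time())
ims=[]
im=read_camera("scene")[150:270,210:310,::-1];im2=read_camera("top")[160:280,200:300,::-1]
o=np.hstack([im,im2]);o=cv2.resize(cv2.convertScaleAbs(o,alpha=1.6,beta=10),None,fx=4,fy=4,interpolation=cv2.INTER_CUBIC);cv2.imwrite("pics/h.png",o)
E
```

```text
P [ 0.5781 -0.0239]
[ 0.0771 -0.317  -3.003 ] [-0.0167 -0.0137  0.0004] 0.009635932895285353
[ 0.457  -0.0023] 0.45701406581357457
[ 0.4816 -0.0067] 0.48166646290567267
[  11.4696   21.8348  -18.9987  114.3243    9.7746   45.338  -113.2076] [ 0.4571 -0.0017  0.185 ] [-179.9798   -0.0019  -10.0495] [ 0.7457 -0.1057 -1.1222] [ 0.0536 -0.009   0.0034] 10.1167
```

View pics/h.png

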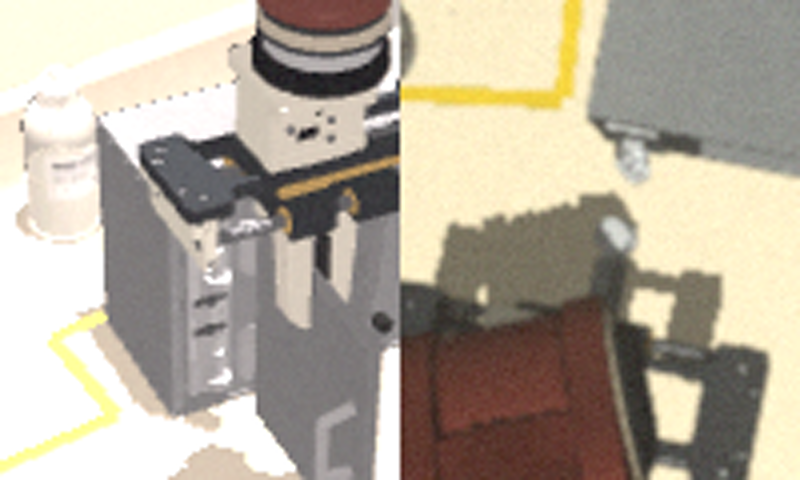

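The scene half shows the door held upright in front of the strip. In the top half, the barrel's top is at pixel (254.5,218.5) and the arm end is at about (258.5,201). I'll compare both with the predictions, which gives a relative offset free of calibration error.

```bash
python3 - <<'E'
from fit import *
pc,_=fit(cab,[.64,-.1,0,-.17]);pc[2]=0
e=np.array(get_ee_pos());rot=np.radians(get_tcp_rot()[2]);print(e)
u=np.array([np.cos(rot),np.sin(rot)]);o=e[:2]+.078*u
print("barrel pred",px("top",[*o,.197]),"z-5mm",px("top",[*o,.192]))
B=np.hstack([np.array([618-400,235])/4+[200,160]])-.375;print("barrel seen",B)
r=least_squares(lambda p:px("top",[*p,.197])-B,o);print("barrel seen world",r.x,"exp",o)
# cabinet z=0 fit, top only & both
f=lambda p:np.concatenate([px(c,T([p[0],p[1],0,p[2]],X))-q for c,X,q in cab if c=="top"])
r=least_squares(f,[.64,-.1,-.17]);p=[r.x[0],r.x[1],0,r.x[2]];print("cab top z0",p,f(r.x).round(2))
for y in(.065,.07,.075):print(y,"arm end",px("top",T(p,(-.087,y,.13))),"edges",px("top",T(p,(-.078,y+.009,.13))),px("top",T(p,(-.078,y-.009,.13))))
print("seen end",A(135,530),"edges",A(99,495),A(157,490))
for y in(.065,.07,.075):print(T(p,(-.078,y,0)))
E
```

```text
[ 0.457  -0.0018  0.185 ]
barrel pred [251.9746 217.886 ] z-5mm [252.1125 217.933 ]
barrel seen [254.125 218.375]
barrel seen world [ 0.5328 -0.0202] exp [ 0.5338 -0.0155]
cab top z0 [np.float64(0.6410761994074549), np.float64(-0.10870276907446183), 0, np.float64(-0.17764047941906266)] [-0.13 -0.6   0.42 -0.   -0.77  0.52  0.48  0.07]
0.065 arm end [259.8415 204.5449] edges [256.8412 200.0828] [264.3175 201.5372]
0.07 arm end [257.7639 204.1405] edges [254.7649 199.6788] [262.2405 201.1332]
0.075 arm end [255.6866 203.7362] edges [252.6889 199.275 ] [260.1636 200.7291]
seen end [258.8571 205.2857] edges [253.7143 200.2857] [262.     199.5714]
[ 0.5758 -0.0309  0.    ]
[ 0.5767 -0.026   0.    ]
[ 0.5776 -0.0211  0.    ]
```

```bash
python3 - <<'E'
from h import *
im=cv2.imread("pics/h.png");a=im[80:300,550:700];a=cv2.resize(a,None,fx=2.6,fy=2.6)
b=cv2.imread("pics/a.png")[400:560,40:260];b=cv2.resize(b,None,fx=1.6,fy=1.6)
o=np.zeros((580,780,3),np.uint8);o[:a.shape[0],:a.shape[1]]=a;o[:b.shape[0],400:400+b.shape[1]]=b;cv2.imwrite("pics/i.png",o);print(a.shape,b.shape)
E
```

```text
(572, 390, 3) (256, 352, 3)
```

View pics/i.png

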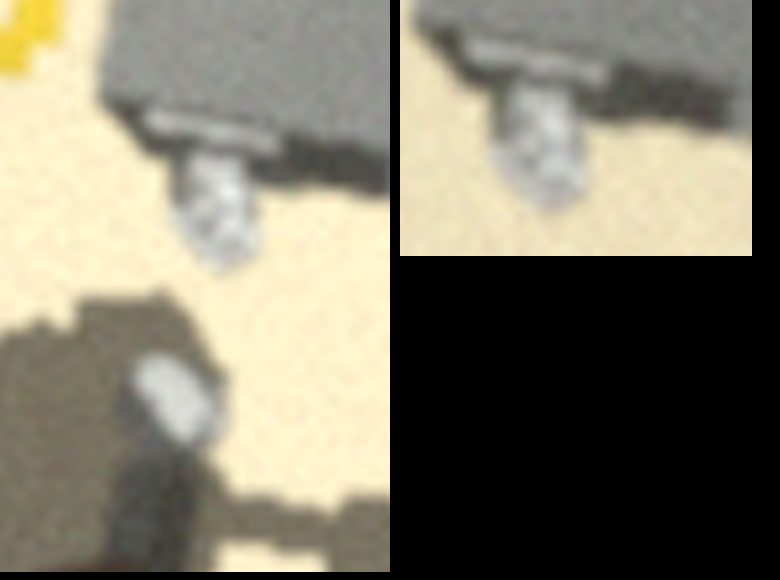

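Part of what looked like offset comes from the lower arm and lower barrel showing past the upper ones. The left edges put the pin at cabinet y ≈ 73 mm. I'll move in there and feel with light presses.

```bash
cat > s.py <<'E'
from fit import *
import json,os
YD=-10.15;y=np.radians(YD);ux=np.array([np.cos(y),np.sin(y)]);uy=np.array([-ux[1],ux[0]])
P0=np.array([.5772,-.0220]);OFF=.102   # TCP z - door origin z
def go(dx,dy,oz,v=.05):
    q=P0-ux*.078+ux*dx+uy*dy
    line_to([*q,oz+OFF],attitude=[180,0,YD],v=v)
def probe(dx,dy,ztop=.0705,zend=.060,thr=3.):
    go(dx,dy,ztop,.04);dwell(.15);b=np.array(get_wrist_force());z=ztop
    while z>zend:
        z-=.0015;go(dx,dy,z,.03);d=np.array(get_wrist_force())-b
        if abs(d[2])>thr or np.hypot(d[0],d[1])>4:return z,d
    return z,np.array(get_wrist_force())-b
E
python3 - <<'E'
from s import *
go(-.045,0,.080);go(0,0,.080,.05);dwell(.1);print(get_wrist_force(),get_torque(),get_ee_pos())
for dx,dy in[(0,0),(0,.002),(0,-.002)]:
    z,d=probe(dx,dy);print(dx,dy,round(z,4),d,get_torque(),get_time())
    if z<.0605:break
    go(dx,dy,.0705,.04)
E
```

```text
[ 0.9034  0.6039 -2.0578] [0.0209 0.0318 0.0175] [ 0.5001 -0.0082  0.182 ]
0 0 0.06 [ 1.3247  1.2474 -0.1714] [ 0.1375 -0.2359  0.0115] 13.9083
```

```bash
python3 - <<'E'
from s import *
go(0,0,.058,.03);dwell(.15);print("b",get_wrist_force(),get_torque())
for dx,dy in[(.001,0),(.002,0),(0,0),(-.001,0),(-.002,0),(0,0),(0,.001),(0,.002),(0,0),(0,-.001),(0,-.002),(0,0)]:
    go(dx,dy,.058,.02);dwell(.1);print(dx,dy,np.array(get_wrist_force()),get_torque())
print(get_time())
im=read_camera("scene")[150:270,210:310,::-1];im2=read_camera("top")[160:280,200:300,::-1]
o=np.hstack([im,im2]);o=cv2.resize(cv2.convertScaleAbs(o,alpha=1.6,beta=10),None,fx=4,fy=4,interpolation=cv2.INTER_CUBIC);cv2.imwrite("pics/j.png",o)
E
```

```text
b [ 1.2115  0.6386 -4.0598] [ 0.2639 -0.2989  0.1124]
0.001 0 [ 0.2275  0.9394 -2.0774] [ 0.1244 -0.0636 -0.0534]
0.002 0 [-0.6051 -0.312  -2.8031] [ 0.0398  0.0379 -0.0434]
0 0 [ 0.2232  0.5978 -1.4923] [ 0.0657 -0.1598  0.014 ]
-0.001 0 [ 2.4639 -0.233  -2.2683] [ 0.121  -0.6755  0.0675]
-0.002 0 [ 5.7314 -0.0838 -4.0829] [ 0.0883 -1.1227  0.0618]
0 0 [ 2.2513  2.0332 -1.139 ] [ 0.2115 -0.5085  0.044 ]
0 0.001 [ 1.1827 -0.433  -2.6246] [-0.0399 -0.3606 -0.0058]
0 0.002 [ 0.4252 -1.1058 -2.8568] [-0.2742 -0.2495 -0.0717]
0 0 [ 0.4159  0.5012 -2.1955] [ 0.227  -0.2423  0.0535]
0 -0.001 [ 0.8129  3.2653 -3.0561] [ 0.722  -0.213   0.2217]
0 -0.002 [ 1.9247  4.1193 -2.526 ] [ 1.0763 -0.3184  0.3006]
0 0 [ 1.0988  2.1452 -2.0906] [ 0.6958 -0.2349  0.2473]
18.5083
```

View pics/j.png

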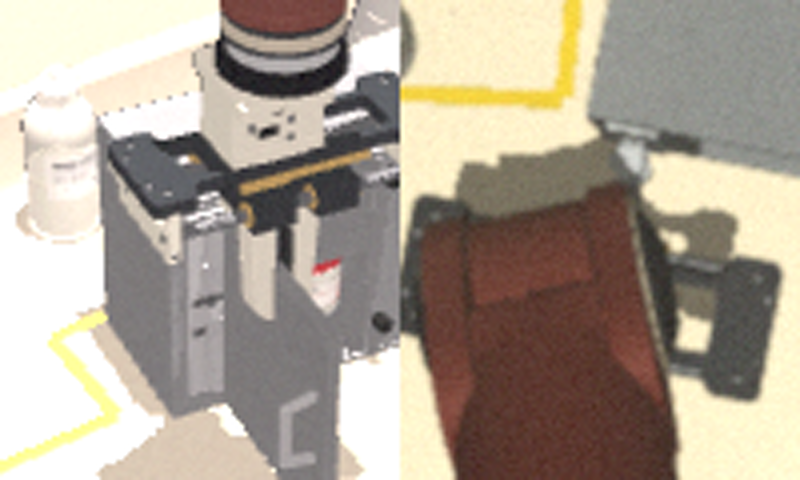

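Pressing -x or -y raises the force, so the sockets are captive on the pins. The picture agrees: the barrel sits over the arm at (258,199). I'll centre at (+1.2,+1.0) mm and lower to the seats.

```bash
python3 - <<'E'
from s import *
dx,dy=.0012,.001
go(dx,dy,.058,.02);dwell(.2);b=np.array(get_wrist_force());print(b)
z=.058
while z>.0425:
    z-=.002 if z>.0485 else .0007
    go(dx,dy,z,.025)
    d=np.array(get_wrist_force())-b
    if z<.05:print(round(z,4),d.round(2))
    if d[2]>4 or np.hypot(*d[:2])>8:break
dwell(.3);print(z,np.array(get_wrist_force())-b,get_torque(),get_ee_pos(),get_time())
E
```

```text
[ 0.4112 -0.0926 -2.7557]
0.05 [-0.49  0.78  0.71]
0.048 [-1.49 -0.19  0.39]
0.0473 [-0.41  0.5   0.94]
0.0466 [-0.69  0.    0.06]
0.0459 [-0.82 -0.61  1.51]
0.0452 [-0.92  0.31  0.18]
0.0445 [ 0.18 -0.53  4.04]
0.0445 [-2.3815 -0.062   5.8359] [-0.0224  0.188  -0.0153] [ 0.5019 -0.0074  0.1468] 21.8583
```

```bash
cat > p.py <<'E'
from s import *
H=P0+ux*.0012+uy*.001
def tgt(a,s,r=.11,z=.152):
    t=np.radians(YD-a);return T([*H,z,t],(-.005-s,-r,0))
E
python3 - <<'E'
from p import *
open_gripper();dwell(.1);e=get_ee_pos();print(e,get_wrist_force(),get_time())
line_to([e[0],e[1],.25],v=.15)
s0=tgt(90,.05)
line_to([s0[0],s0[1],.25],v=.2);grab();print(get_width(),get_time())
im=read_camera("scene")[150:290,190:350,::-1];im2=read_camera("top")[160:300,200:300,::-1]
o=np.hstack([im,im2]);o=cv2.resize(cv2.convertScaleAbs(o,alpha=1.6,beta=10),None,fx=3,fy=3,interpolation=cv2.INTER_CUBIC);cv2.imwrite("pics/k.png",o)
for y_ in(YD,YD+30,YD+60,YD+90):
    for a in(90,45,0): 
        j=inverse_kinematics(tgt(a,.018),[180,0,y_]);print(y_,a,None if j is None else np.round(j))
E
```

```text
[ 0.5018 -0.0075  0.1465] [ 0.6929  0.7594 -0.3391] 23.3167
0.0007951959246433858 26.075
-10.15 90 [   8.   26.  -18.  114.   12.   42. -118.]
-10.15 45 [  17.   26.  -17.  113.   11.   42. -107.]
-10.15 0 [  21.   32.  -16.  103.   11.   47. -100.]
19.85 90 [ 12.  27. -24. 114.  16.  42. -92.]
19.85 45 [ 21.  27. -23. 113.  15.  43. -81.]
19.85 0 [ 25.  32. -22. 103.  15.  48. -74.]
49.85 90 [ 17.  28. -31. 114.  20.  44. -67.]
49.85 45 [ 26.  28. -30. 113.  20.  44. -56.]
49.85 0 [ 30.  34. -30. 102.  21.  50. -50.]
79.85 90 [ 21.  29. -39. 114.  26.  45. -42.]
79.85 45 [ 31.  30. -38. 113.  25.  46. -31.]
79.85 0 [ 34.  35. -37. 102.  26.  51. -24.]
```

View pics/k.png

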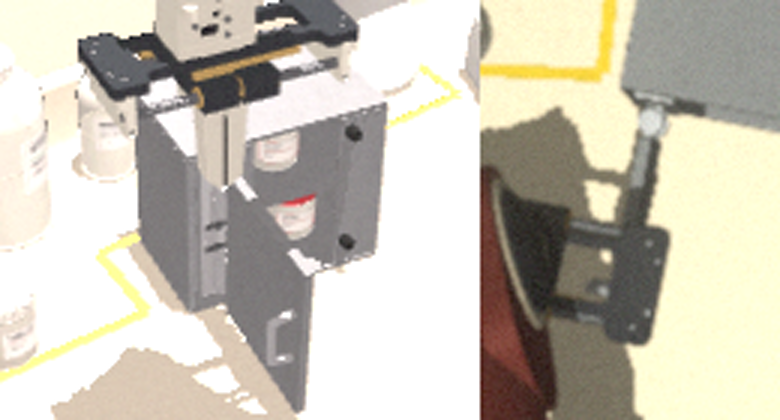

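The door hangs on the strip about square to the front, with its free edge towards the robot (near (300,400) in the crop). Next I'll swing it shut with the closed fingers.

```bash
python3 - <<'E'
from p import *
line_to(tgt(90,.05),v=.15);dwell(.15);b=np.array(get_wrist_force())
line_to(tgt(90,.022),v=.05)
print(b,get_time())
for a in list(range(84,11,-8)):
    line_to(tgt(a,.0175),attitude=[180,0,YD+90-a],v=.06)
    d=np.array(get_wrist_force())-b;print(a,d.round(1))
    if np.linalg.norm(d)>12:print("stop");break
else:
  for a in np.arange(10,-8,-1.5):
    line_to(tgt(a,.0175),attitude=[180,0,YD+90-max(a,0)],v=.025)
    d=np.array(get_wrist_force())-b;print(round(a,1),d.round(1),d[:2]@-ux)
    if d[:2]@-ux>4:break
print(get_time())
E
```

```text
[-0.4482  0.4236 -0.8247] 27.8333
84 [1.6 0.6 1.5]
76 [-0.5 -0.9  0.9]
68 [ 1.  -0.3  0.1]
60 [ 1.1 -0.6  1. ]
52 [ 1.8 -0.2  0.3]
44 [ 0.8 -0.4  0.3]
36 [ 0.7  0.  -0.1]
28 [ 0.9 -0.7  0.5]
20 [0.5 0.1 0.7]
12 [ 0.2 -0.6  0.3]
10.0 [ 0.9 -0.3  1.2] -0.9579063093059123
8.5 [-0.6 -0.5  0.6] 0.47220675270477114
7.0 [ 0.5 -0.7  0.5] -0.6346545851692583
5.5 [ 0.1 -0.7  1.4] -0.1877050905606424
4.0 [ 0.2 -0.3  1. ] -0.20845221426279859
2.5 [ 0.7 -0.7  0.1] -0.826415352960419
1.0 [ 1.  -0.2  1.4] -0.999208447018322
-0.5 [ 0.  -0.3  1.6] -0.10864174597884245
-2.0 [-4.6  1.4  3.6] 4.825881776984985
34.3667
```

```bash
python3 - <<'E'
from p import *
dwell(.3);print(get_wrist_force())
e=np.array(get_ee_pos());q=e.copy();q[:2]-=ux*.06
line_to(q,v=.04);q[2]=.28;line_to(q,v=.15);q[1]+=.25;q[0]-=.05;q[2]=.32
try: line_to(q,v=.2)
except IKError: print("ik")
dwell(.3)
print(get_wrist_force(),get_time())
im=read_camera("scene")[150:290,200:360,::-1];im2=read_camera("top")[130:270,240:350,::-1]
o=np.hstack([im,im2]);o=cv2.resize(cv2.convertScaleAbs(o,alpha=1.6,beta=10),None,fx=2.9,fy=2.9,interpolation=cv2.INTER_CUBIC);cv2.imwrite("pics/l.png",o)
E
```

```text
[-4.4952  2.0094  3.3645]
[ 0.2586 -0.0722  0.0113] 39.1083
```

View pics/l.png

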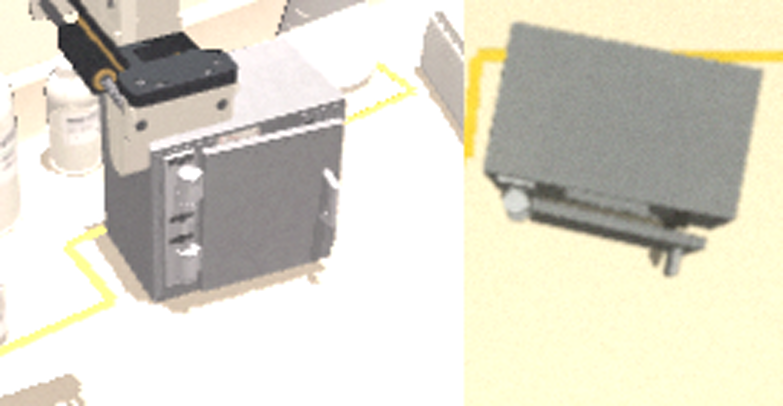

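The door is hung and almost flush in the crop, with the gripper clear. Its top edge slopes a little more than the cabinet's front, so I'll press gently again to check for a rebound.

```bash
python3 - <<'E'
from p import *
A0=[180,0,YD+90]
q=tgt(0,.065);line_to([q[0],q[1],.28],attitude=A0,v=.25);line_to(q,v=.15);line_to(tgt(0,.026),v=.06);dwell(.2);b=np.array(get_wrist_force())
for s in np.arange(.024,.0085,-.001):
    line_to(tgt(0,s),v=.02);dwell(.08);d=np.array(get_wrist_force())-b;f=d[:2]@-ux;print(round(s,4),f.round(2),d[2].round(2))
    if f>8:break
for s2 in(s+.001,s+.002,s+.004,s+.008):line_to(tgt(0,s2),v=.008)
line_to(tgt(0,.07),v=.08);print(get_time())
q=tgt(0,.09,z=.28);line_to(q,v=.15);q[1]+=.2;q[0]-=.03;line_to(q,v=.2);dwell(.3)
im=read_camera("top")[130:230,240:350,::-1]
o=cv2.resize(cv2.convertScaleAbs(im,alpha=1.6,beta=10),None,fx=6,fy=6,interpolation=cv2.INTER_CUBIC);cv2.imwrite("pics/m.png",o)
print(get_time())
E
```

```text
0.024 0.03 0.73
0.023 0.0 0.49
0.022 0.28 0.51
0.021 0.39 -0.31
0.02 0.46 -0.47
0.019 0.59 -0.8
0.018 0.62 0.56
0.017 0.32 0.42
0.016 1.32 -0.17
0.015 1.4 1.71
0.014 5.99 3.77
0.013 7.4 5.63
0.012 9.16 8.37
49.1167
51.6417
```

View pics/m.png

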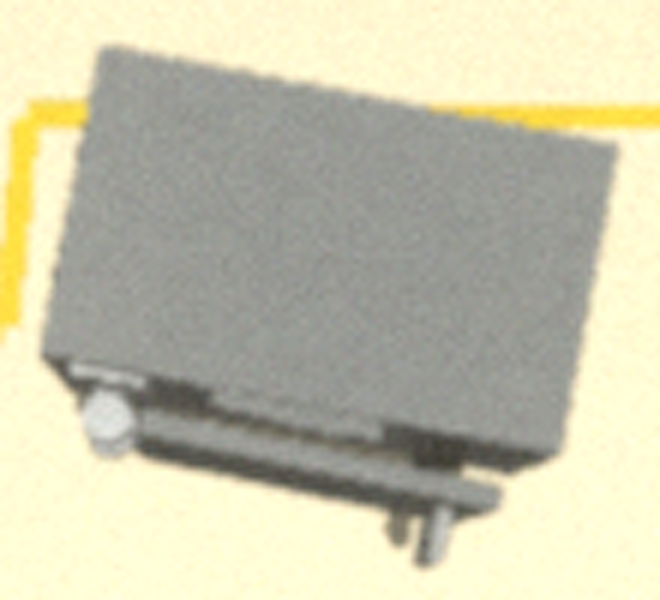

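The first push and this re-press both met stiff contact at about the same depth, and the door's top edge at (140,415)–(500,485) is now parallel to the cabinet's front, so the door is shut on the buffers.

```bash
python3 -c "
from plant import *
print(get_ee_pos(),get_wrist_force());print(close_job())"
```

```text
[0.4357648  0.08674324 0.27996145] [-7.58951540e-04  8.18531736e-01  3.52393037e-01]
the job is handed in; nothing more can be done
None
```

The door is hung with both sockets home on the pintles and swung shut against the buffers, the jar and timer were never approached, the arm is clear, and the job is handed in at about 52 s of the 72 s allowed.

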